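# Restart the cellar climate logger and put it back on the bottle rack

## Task

The cellar's climate logger has been read out and stands in its dock. With it still in the dock, take the restart pin from the tool block, press the recessed button in the logger's top gently all the way down with the pin's tip and hold it there for a good second, then stand the pin back in its own socket. Then lift the logger out of the dock and slide it, display facing away from the rack, into the steel holder on the bottle rack until it is fully home before you let go, leaving the other things as they are.

Things in the scene. Friction and masses are not known exactly. Their poses are not given: they have to be found in the camera images.
- logger: Climate logger: white upright box 32 mm thick (its x), 58 mm wide (y), 130 mm tall (z), about 0.2 kg, loose. Origin at the centre of its underside. Its -x face is the front, with a dark display 37 to 87 mm up; front and back are flat and may be gripped near the top. It starts upright in the dock's well, facing as the dock does.
- button_hole (a point): Centre of the mouth of the round button recess in the logger's flat top, fixed in the logger at x 0, y +14, z 130 mm. The recess is 15 mm in diameter, slightly chamfered; the steel button fills its bottom, its face 6 mm below the mouth when up.
- restart (a joint): Travel of the spring button in the recess, downwards into the logger: 0 up, 0.006 m fully down (its face then 12 mm below the mouth), where it meets a hard stop that a fast stab strikes hard: press slowly. It takes 1 N to start it, 6 N to bring it fully down, and it springs back up when left. More than 0.004 counts as pressed.
- pin: Restart pin, straight, 145 mm, 60 g, loose, upright in any socket of the block (that one is its own). Origin at the tip, z towards the handle. From the tip: steel shaft 6 mm in diameter, blunt, 60 mm long; brass collar, diameter 25, 6 mm thick, which rests on the block; plain wooden handle, diameter 18, 79 mm long, the slimmest straight handle of the three tools.
- tool_block: Fixed dark wooden block 60 (its x) by 215 (y) by 65 mm high, origin at the centre of its underside, z up. Three identical sockets at y -75, 0 and +75 mm: round holes 13 mm in diameter, 62 mm deep, slightly chamfered. A tool's collar rests on the top, its tip then 5 mm above the table.
- dock: Fixed black read-out dock, origin at table level under the centre of the well that holds the logger; z up, -x is its front (low sloping panel with a screen, reaching 90 mm from the origin). The well is a block 56 (x) by 84 (y) by 46 mm high with a pocket 35 by 61 mm.
- dock_seat (a point): Centre of the floor of the dock's well, 14 mm above the table; here the logger's origin rests. Axes as the dock's.
- rack: Fixed oak bottle rack, 470 mm long along its y, the holder on the middle of its front (-x) rail. Origin on the table under the holder's centre, z up. The rail is 85 mm high, its face at x +22 mm; three bottle necks lie in it at y -180, -90, +90 mm, ending at x -15 mm, tops at 90 mm; bottles reach 112 mm high and x +285 mm.
- holder (a point): Centre of the inner floor of the steel holder on the rack, 12 mm above the table; axes as the rack's, -x away from it. An upright sleeve open at the top, inside 36 (x) by 62 (y) mm, walls 72 mm high above this floor, then a mouth flaring 4 mm outward up to 80 mm; a window in its front. With the logger home, its origin is here.
- thermometer: Bystander: dial thermometer with a flat round head 44 mm in diameter facing up, standing in another socket of the tool block, top 114 mm above the table. Origin at its tip.
- screwdriver: Bystander: screwdriver with a thick wooden handle 31 mm in diameter, standing in the third socket, top 133 mm above the table. Origin at its tip.
- corkscrew: Bystander: folded waiter's corkscrew, 115 mm long, 16 mm high, lying in front of the rack. Origin under its middle.
- foil_cutter: Bystander: black U-shaped foil cutter, 50 x 64 mm, 18 mm high, lying in front of the rack. Origin under its middle.
- glass: Bystander: stemmed tasting glass, 68 mm wide, 155 mm tall. Origin at the centre of its foot.
- bottle: Bystander: standing wine bottle, 74 mm in diameter, 300 mm tall. Origin at the centre of its underside.
- brush: Bystander: dusting brush, 190 mm long, lying. Origin at its middle.
Not all that is in view belongs to the job. What is shaped like the logger but blue or green is not meant.

How it is judged:
By the outcome, as a careful person would: the job done as asked, in the order asked, and still so for the second after the job is handed in, with the robot touching nothing.
It also fails if it takes over 72 s, if anything falls off the work surface, if the arm or the gripper's body presses on something with over 40 N, if the wrist force passes 120 N, or if a joint passes its speed limit or range.

## Robot

A 6-joint arm with a two-finger parallel gripper is mounted at the origin on the work surface. World frame = base frame: x ahead of the robot, y to its left, z up, the work surface at z = 0. Lengths are in m, angles in rad, forces in N, time in s.
With the tool pointing down it reaches from about 0.3 to 0.775 m from the base axis. Payload 14.6 kg.
Tool frame: the origin (TCP) lies at the very end of the fingers, on their centre line; the grasp point (between the pads) lies 19 mm behind it; z points along the fingers, y is the line along which they close (so a half turn about z gives the same grasp; the last joint's range is limited). The gripper opens to 94 mm and grips with 3 to 60 N. Pads are 16 mm wide; open, the fingers measure 119 mm over their backs; the gripper's body (75 mm by 177 mm) begins 78 mm behind the grasp point.
Start: joints at [1.034, 0.3, 1.521, -0, 1.321, -0.067], TCP at [0.249, 0.49, 0.205] pointing down, gripper open.
Joint ranges: [-3.03, 3.03], [-0.79, 2.21], [0.23, 2.52], [-1.04, 4.18], [0, 3.07], [-2.55, 2.55]. Speed limits (rad/s): [2.22, 2.22, 2.57, 3.14, 3.14, 3.14].

## Interface

Orientations are given as [roll, pitch, yaw] about the fixed x, y, z axes, in that order (R = Rz(yaw) Ry(pitch) Rx(roll)).
In Python, from station import ctrl, cams gives the robot as it stands. The module is installed in compiled form; this text tells all that it offers.
- The arm moves only by the tool arm_command, never from a script. Its argument "plan" is a list that holds one entry, the list of rows, each a list of 7 numbers: the shift along the tool's x, y, z in a scale on which 1.0 is 500 mm, then the turn, a rotation vector about the tool's x, y, z in a scale on which 1.0 is 4 rad, then the closure, from -1 (fully open) to 1 (shut). A call has 1 to 12 rows; each row is the pose to reach, as a shift and turn from the pose commanded when the call began, along the tool's axes at that moment; what a row does not reach only later rows make up. A row lasts 1/10 s, in which the tool goes at most 50 mm and 8.59 degrees, less where a joint would pass 70% of its speed; a pose out of reach is approached as far as the arm can. Shift and turn numbers lie between -1 and 1, and a call with a number outside is refused. A call with a gripper value outside its range is refused whole. The fingers move at their own pace and stop on an object; "squeeze" is the grip in N (left out, the last holds). Time passes only in rows, so rows that repeat a pose let the fingers close. It gives the time, the measured TCP pose, the force, the opening and the grip force at its end, in the units of the state.
- ctrl.get_obs(): the state, without advancing time (a new reading comes with each control period).
- cams.camera(name): name is "scene" or "side" or "wrist"; returns (picture, depth): 480x640x3 uint8, blue, green, red; 480x640 float32, m along the optical axis (not along the pixel's ray), 0 where there is no reading.
- cams.camera_info(name): a dict with "fx", "fy", "cx", "cy" (pixels), "world_to_cam" (4x4, takes a point from world to camera coordinates). Camera axes: x right, y down, z forward; pixel columns grow to the right and rows downward; lengths in m; the calibration is good to about 2 mm. A picture is of the moment at which its call begins: read the wrist's pose just before it. camera_info takes no time and is no camera call; for the wrist camera it gives the pose at the moment of the call.
- ctrl.hand_in(): hands the job in; it is judged then, once.
The state is a dict: "time_s": time; "qpos": joint angles; "joint_vel": joint speeds; "tau": joint torques, N m; "ee_pos": TCP position; "eef_rot": TCP orientation; "force": force on the tool from outside, world axes, zero at the start; "moment": the same for the moment, N m; "grip_width": finger opening in m; "grip_force": force on a finger pad.
Only numpy, scipy, OpenCV 4.12 (cv2) and the standard library are available. Lean on these libraries where they do the work, as an engineer would, in place of code of your own. Each camera call takes 0.05 s, during which the arm holds its last target. There are 200 camera calls.

## Working session

There is one attempt and no reset: what is moved stays moved. The work goes in short steps, Python scripts to look and compute and a tool call to move; the robot and the scene stay as the last step left them, time stands still between calls to the robot, and variables do not carry over. Pictures are saved under pics/ and viewed, at most 10 in all, crops included, and the job is handed in when it is done.

Besides the shell and the picture viewer there is one more tool, called after "Emit:" by a JSON object that holds its "method" and its "body", one argument or row to a line. arm_command: Moves the arm, as the interface text tells. Its arguments: {"type":"object","properties":{"plan":{"type":"array"},"squeeze":{"type":"number"}},"required":["plan"]}

```bash
mkdir -p pics
cat > h.py <<'E'
import numpy as np, cv2
from station import ctrl, cams
def grab(n):
    i=cams.camera_info(n); p,d=cams.camera(n); return p,d,i
def ray(i,u,v):
    T=np.linalg.inv(np.array(i["world_to_cam"])); d=T[:3,:3]@np.array([(u-i["cx"])/i["fx"],(v-i["cy"])/i["fy"],1.]); return T[:3,3],d
def onz(i,u,v,z):
    o,d=ray(i,u,v); return o+d*(z-o[2])/d[2]
def cloud(d,i):
    v,u=np.mgrid[:480,:640]; c=np.stack([(u-i["cx"])/i["fx"]*d,(v-i["cy"])/i["fy"]*d,d],-1)
    T=np.linalg.inv(np.array(i["world_to_cam"])); P=c@T[:3,:3].T+T[:3,3]; P[d==0]=np.nan; return P
E
python3 - <<'E'
from h import *
for n in("scene","side"):
    p,d,i=grab(n); cv2.imwrite(f"pics/{n}0.png",p); np.savez(f"{n}0.npz",p=p,d=d,T=i["world_to_cam"],k=[i[k] for k in("fx","fy","cx","cy")])
    T=np.linalg.inv(np.array(i["world_to_cam"])); print(n,T[:3,3],i["fx"])
o=ctrl.get_obs(); print(o["time_s"],o["ee_pos"],o["eef_rot"],o["grip_width"])
E
```

```text
scene [ 1.02928042 -0.78009819  0.7339243 ] 453.46931378369163
side [ 0.3755384  -0.8310398   0.74482125] 485.78414042609137
0.1 [0.24885079 0.49022483 0.20496033] [-3.14058041e+00 -8.54285030e-05  2.67185932e+00] 0.09363447116302287
```

View pics/scene0.png

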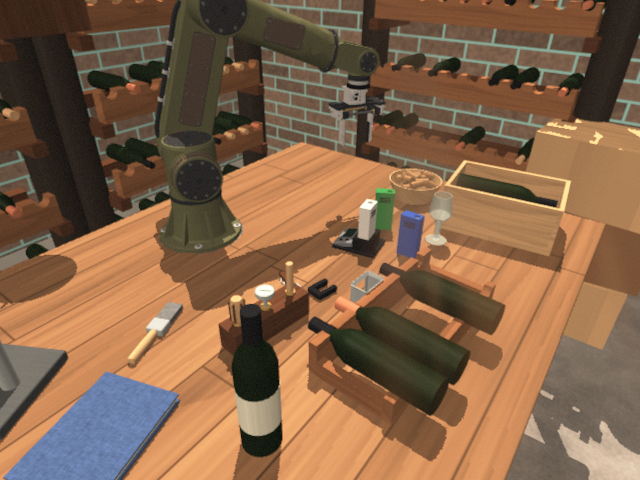

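View pics/side0.png

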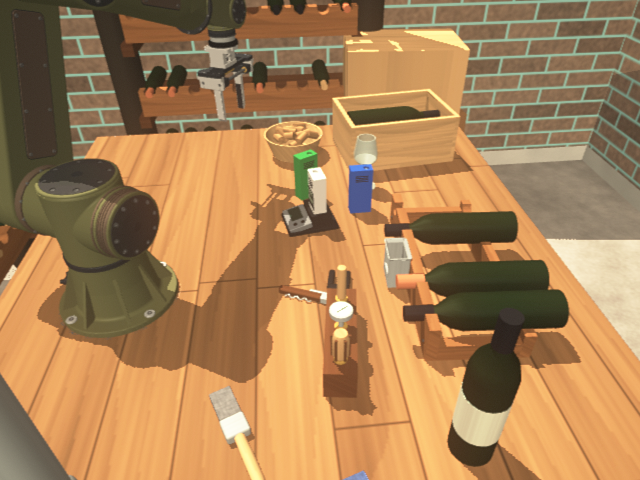

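The scene picture shows the white logger in its dock at about (368,220), with a green box at (385,208) and a blue one at (410,233), which are not meant. The tool block is at (265,318), and the steel holder is at (366,287). In the side picture the logger is at (317,190) and the holder at (398,262).

Pin candidates in the side picture are handles at (341,345), thick and striped, and (341,280), slim and plain. The dial at (341,311) is the thermometer. The slim one fits; I'll confirm it in a crop.

Run:
```python
from h import *
out=[]
for n,(a,b,c,e) in {"side":(265,420,250,400),"scene":(210,390,180,350)}.items():
    z=np.load(n+"0.npz"); p=z["p"]; out.append(cv2.resize(p[c:e,a:b],(400,int(400*(e-c)/(b-a))),interpolation=cv2.INTER_CUBIC))
H=max(o.shape[0] for o in out)
cv2.imwrite("pics/c1.png",np.hstack([cv2.copyMakeBorder(o,0,H-o.shape[0],0,0,0) for o in out]))
for n in("scene","side"):
    z=np.load(n+"0.npz"); i=dict(zip(("fx","fy","cx","cy"),z["k"]),world_to_cam=z["T"]); P=cloud(z["d"],i); p=z["p"].astype(int); hsv=cv2.cvtColor(z["p"],cv2.COLOR_BGR2HSV)
    Z=P[...,2]; R=(P[...,0]>.25)&(P[...,0]<.85)&(abs(P[...,1])<.45)
    m=R&(hsv[...,1]<60)&(hsv[...,2]>150)&(Z>.02)
    def rep(nm,m):
        k,l,s,_=cv2.connectedComponentsWithStats(m.astype(np.uint8))
        for j in range(1,k):
            if s[j,4]>12:
                q=P[l==j]; print(n,nm,s[j],"med",np.nanmedian(q,0).round(3),"min",np.nanmin(q,0).round(3),"max",np.nanmax(q,0).round(3))
    rep("white",m)
    rep("top logger",m&(Z>.138)&(Z<.150))
    rep("tools>.12",R&(Z>.118)&(P[...,1]<.05)&(P[...,0]<.6))
    rep("thermo .11",R&(Z>.105)&(Z<.118)&(P[...,1]<.05)&(P[...,0]<.6))
    rep("blocktop",R&(Z>.06)&(Z<.069)&(P[...,0]<.6)&(P[...,1]<.1))
```

```text
scene white [351  90   5   4  14] med [0.26  0.442 0.39 ] min [0.253 0.436 0.384] max [0.267 0.448 0.395]
scene white [431 197  20  38 340] med [0.625 0.377 0.114] min [0.596 0.366 0.027] max [0.647 0.4   0.157]
scene white [358 200  20  40 418] med [0.466 0.21  0.113] min [0.44  0.201 0.046] max [0.484 0.267 0.148]
scene white [346 240   6   3  13] med [0.431 0.189 0.032] min [0.422 0.185 0.027] max [0.438 0.202 0.035]
scene white [351 271  32  22 178] med [0.605 0.009 0.089] min [ 0.589 -0.056  0.033] max [0.641 0.022 0.096]
scene white [255 285  19  12 185] med [ 0.466 -0.21   0.114] min [ 0.444 -0.229  0.111] max [ 0.486 -0.186  0.117]
scene white [147 317  22  14 121] med [ 0.268 -0.362  0.021] min [ 0.251 -0.382  0.02 ] max [ 0.293 -0.339  0.024]
scene top logger [360 200  18  12 126] med [0.463 0.228 0.145] min [0.445 0.204 0.139] max [0.484 0.267 0.148]
scene top logger [438 200  11   6  38] med [0.626 0.378 0.143] min [0.612 0.373 0.138] max [0.642 0.389 0.15 ]
scene tools>.12 [286 262   8  16 116] med [ 0.48  -0.139  0.137] min [ 0.467 -0.145  0.118] max [ 0.487 -0.127  0.1
[... 2388 characters left out ...]
.11 [337 280  10   8  49] med [ 0.476 -0.143  0.111] min [ 0.467 -0.147  0.106] max [ 0.485 -0.133  0.118]
side thermo .11 [330 301  24  21 375] med [ 0.465 -0.215  0.112] min [ 0.444 -0.234  0.105] max [ 0.487 -0.189  0.116]
side thermo .11 [331 339  21  13 105] med [ 0.453 -0.298  0.111] min [ 0.438 -0.303  0.105] max [ 0.472 -0.283  0.118]
side blocktop [389 264   5   7  19] med [ 0.593 -0.052  0.063] min [ 0.591 -0.057  0.061] max [ 0.6   -0.045  0.068]
side blocktop [ 323  288   35   89 1609] med [ 0.46  -0.243  0.064] min [ 0.421 -0.322  0.06 ] max [ 0.51  -0.098  0.069]
side blocktop [403 313   9   9  16] med [ 0.589 -0.205  0.065] min [ 0.588 -0.212  0.06 ] max [ 0.599 -0.191  0.068]
```

View pics/c1.png

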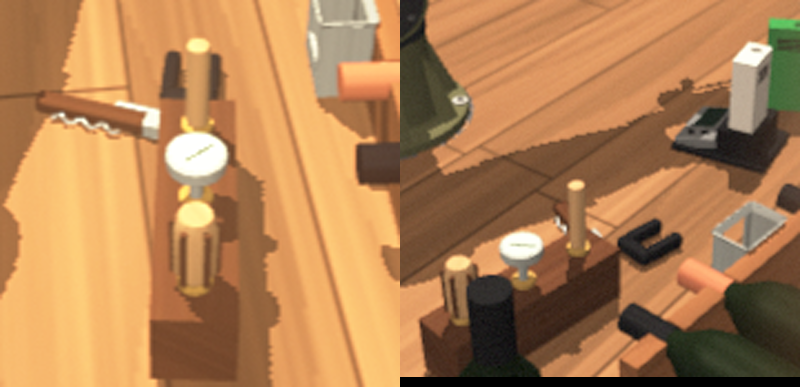

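The crop confirms it: the slim plain handle is at the +y end, at (198,80) in the left crop. The thermometer is in the middle and the thick screwdriver is at the other end. Next I'll fit the poses and work out the first move.

```bash
cat >> h.py <<'E'
from scipy.spatial.transform import Rotation as Ro
from scipy.optimize import least_squares
def go(p,yaw):
    "tool-frame shift (mm) and turn to a down-pointing TCP at p with this yaw (half turn allowed)"
    o=ctrl.get_obs(); R=Ro.from_euler("xyz",o["eef_rot"]); s=R.inv().apply(np.array(p)-o["ee_pos"])*1000
    t=min(((R.inv()*Ro.from_euler("xyz",[np.pi,0,y])).as_rotvec() for y in(yaw,yaw+np.pi)),key=np.linalg.norm)
    print("t",round(o["time_s"],2),"pos",np.round(o["ee_pos"],4),"rpy",np.round(o["eef_rot"],3),"q",np.round(o["qpos"],2),"F",np.round(o["force"],1),"w",round(o["grip_width"],4))
    print("shift",s.round(1),"turn",t.round(3))
def circ(q,r):
    f=least_squares(lambda c:np.hypot(q[:,0]-c[0],q[:,1]-c[1])-r,q.mean(0)[:2],loss="soft_l1",f_scale=.001); return f.x
E
python3 - <<'E'
from h import *
Q=[]
for n in("scene","side"):
    z=np.load(n+"0.npz"); i=dict(zip(("fx","fy","cx","cy"),z["k"]),world_to_cam=z["T"]); P=cloud(z["d"],i).reshape(-1,3); Q.append(P[np.isfinite(P[:,0])])
    P=Q[-1]; s=lambda x,y,r,a,b:P[(np.hypot(P[:,0]-x,P[:,1]-y)<r)&(P[:,2]>a)&(P[:,2]<b)]
    print(n,"pin",circ(s(.477,-.14,.02,.085,.146),.009).round(4),"driver",circ(s(.455,-.288,.025,.085,.13),.0155).round(4),"therm",s(.465,-.213,.03,.108,.118)[:,:2].mean(0).round(4))
    def rect(q,nm):
        r=cv2.minAreaRect((q[:,:2]*1000).astype(np.float32)); print(n,nm,np.round(r[0],1),np.round(r[1],1),round(r[2],1),len(q))
    rect(s(.462,.231,.045,.140,.148),"logger")
    rect(s(.462,.21,.06,.043,.048),"well")
    rect(s(.614,-.018,.06,.088,.097),"holder")
go([.478,-.14,.28],1.425)
E
```

```text
scene pin [ 0.4758 -0.134 ] driver [ 0.4542 -0.2826] therm [ 0.4681 -0.2111]
scene logger [462.8 235.5] [33. 59.] 10.8 121
scene well [464.1 228. ] [56.  72.6] 9.7 118
scene holder [621.6 -12.6] [89.2 64.9] 81.1 145
side pin [ 0.4761 -0.1359] driver [ 0.4551 -0.2841] therm [ 0.4652 -0.2134]
side logger [462.5 233.7] [31.8 61.3] 10.5 159
side well [463.9 229.5] [57.6 78.1] 9.2 156
side holder [616. -20.] [80.1 50.3] 85.2 135
t 0.1 pos [0.2489 0.4902 0.205 ] rpy [-3.141 -0.     2.672] q [ 1.03  0.3   1.52  0.    1.32 -0.07] F [-0.5 -0.3  0.2] w 0.0936
shift [-489.6 -458.3  -74.6] turn [-1.000e-03  1.000e-03  1.247e+00]
```

Units first: shifts go in shares of 500 mm and turns go in shares of 4 rad. So -490 mm / 500 = -0.98, -458 mm / 500 = -0.916, 1.247 rad / 4 = 0.3118.

Emit:
{"method": "arm_command", "body": {
  "plan": [
    [[-0.244,-0.23,-0.15,0,0,0.0775,-1],[-0.49,-0.46,-0.15,0,0,0.155,-1],[-0.734,-0.688,-0.15,0,0,0.235,-1],[-0.98,-0.916,-0.15,0,0,0.3118,-1],[-0.98,-0.916,-0.15,0,0,0.3118,-1],[-0.98,-0.916,-0.15,0,0,0.3118,-1],[-0.98,-0.916,-0.15,0,0,0.3118,-1],[-0.98,-0.916,-0.15,0,0,0.3118,-1],[-0.98,-0.916,-0.15,0,0,0.3118,-1],[-0.98,-0.916,-0.15,0,0,0.3118,-1],[-0.98,-0.916,-0.15,0,0,0.3118,-1],[-0.98,-0.916,-0.15,0,0,0.3118,-1]]
  ],
  "squeeze": 30
}}

```text
time_s: 1.3
ee_pos: [0.4521, -0.0692, 0.2747]
eef_rot: [3.142, -0.0, 1.425]
force: [0.6, 0.7, 0.3]
grip_width: 0.0936
grip_force: 0.0
```

Run:
```python
from h import *
go([.476,-.135,.27],1.427)
p,d,i=grab("wrist"); cv2.imwrite("pics/w1.png",p); T=np.linalg.inv(np.array(i["world_to_cam"])); print(T.round(3)); np.savez("w1.npz",p=p,d=d,T=i["world_to_cam"],k=[i[k] for k in("fx","fy","cx","cy")])
go([.476,-.135,.27],1.427)
```

```text
t 1.3 pos [ 0.4521 -0.0692  0.2747] rpy [ 3.142 -0.     1.425] q [-0.23  0.04  1.66  0.    1.44 -0.09] F [0.6 0.7 0.3] w 0.0936
shift [-61.7  33.2   4.7] turn [ 0.    -0.    -0.002]
[[ 0.989 -0.141 -0.037  0.462]
 [-0.146 -0.956 -0.253  0.004]
 [ 0.     0.256 -0.967  0.454]
 [ 0.     0.     0.     1.   ]]
t 1.35 pos [ 0.4537 -0.0744  0.2747] rpy [3.141e+00 2.000e-03 1.421e+00] q [-0.24  0.05  1.66 -0.    1.44 -0.09] F [ 0.1 -1.7 -1.8] w 0.0939
shift [-56.6  31.1   4.8] turn [ 0.     0.002 -0.006]
```

View pics/w1.png

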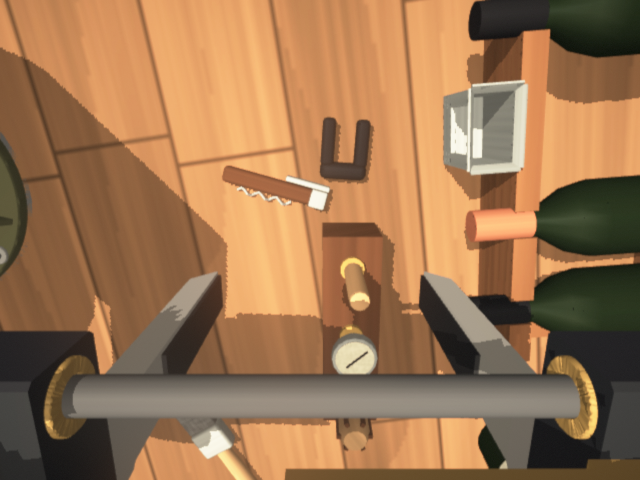

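The wrist view shows the block with the pin at about (357,290), between the fingers. The thermometer is at (355,357) and the holder at (490,128). I'll move over the pin and measure it again while still.

To row units: 75 mm / 500 = 0.15, -57 mm / 500 = -0.114, -0.006 rad / 4 = -0.0015.

Emit:
{"method": "arm_command", "body": {
  "plan": [
    [[-0.056,0.03,0.04,0,0,0,-1],[-0.114,0.062,0.1,0,0.0005,-0.0015,-1],[-0.114,0.062,0.15,0,0.0005,-0.0015,-1],[-0.114,0.062,0.15,0,0.0005,-0.0015,-1],[-0.114,0.062,0.15,0,0.0005,-0.0015,-1],[-0.114,0.062,0.15,0,0.0005,-0.0015,-1]]
  ]
}}

```text
time_s: 1.95
ee_pos: [0.4749, -0.1275, 0.2012]
eef_rot: [3.139, -0.002, 1.432]
force: [0.4, 0.8, 0.6]
grip_width: 0.0941
grip_force: 0.0
```

```bash
cat >> h.py <<'E'
def pts(n):
    p,d,i=grab(n); P=cloud(d,i).reshape(-1,3); return p,i,P[np.isfinite(P[:,0])]
E
python3 - <<'E'
from h import *
p,i,P=pts("wrist"); cv2.imwrite("w2.png",p)
s=lambda x,y,r,a,b:P[(np.hypot(P[:,0]-x,P[:,1]-y)<r)&(P[:,2]>a)&(P[:,2]<b)]
q=s(.476,-.135,.02,.146,.16); print("pin top",q.mean(0),len(q)); q=s(.476,-.135,.02,.08,.146); print("handle",circ(q,.009),len(q))
q=s(.476,-.135,.02,.0675,.075); print("collar",q.mean(0),len(q),circ(s(.476,-.135,.02,.068,.075),.0125))
go([.476,-.135,.108],1.427)
E
```

```text
pin top [ 0.47445822 -0.13390274  0.14916715] 607
handle [ 0.47429275 -0.13520012] 638
collar [ 0.47488198 -0.129478    0.07067589] 281 [ 0.47410577 -0.13732544]
t 2.0 pos [ 0.4749 -0.1275  0.2012] rpy [ 3.139e+00 -2.000e-03  1.432e+00] q [-0.34  0.17  1.69  0.    1.28 -0.2 ] F [0.2 0.1 0.3] w 0.0942
shift [-7.4  1.9 93.1] turn [ 0.002 -0.002  0.005]
```

To row units: 96 mm / 500 = 0.192, 85 mm / 500 = 0.17, 0.005 rad / 4 = 0.0013.

Emit:
{"method": "arm_command", "body": {
  "plan": [
    [[-0.014,0.001,0.05,0.0005,-0.0005,0.0013,-1],[-0.014,0.001,0.12,0.0005,-0.0005,0.0013,-1],[-0.014,0.001,0.17,0.0005,-0.0005,0.0013,-1],[-0.014,0.001,0.192,0.0005,-0.0005,0.0013,-1],[-0.014,0.001,0.192,0.0005,-0.0005,0.0013,-1],[-0.014,0.001,0.192,0.0005,-0.0005,0.0013,0],[-0.014,0.001,0.192,0.0005,-0.0005,0.0013,1],[-0.014,0.001,0.192,0.0005,-0.0005,0.0013,1],[-0.014,0.001,0.192,0.0005,-0.0005,0.0013,1],[-0.014,0.001,0.192,0.0005,-0.0005,0.0013,1],[-0.014,0.001,0.192,0.0005,-0.0005,0.0013,1],[-0.014,0.001,0.192,0.0005,-0.0005,0.0013,1]]
  ],
  "squeeze": 30
}}

```text
time_s: 3.2
ee_pos: [0.4739, -0.1347, 0.1036]
eef_rot: [-3.14, 0.0, 1.426]
force: [-1.0, 0.1, 0.2]
grip_width: 0.0413
grip_force: 0.0
```

Emit:
{"method": "arm_command", "body": {
  "plan": [
    [[0,0,0,0,0,0,1],[0,0,0,0,0,0,1],[0,0,0,0,0,0,1],[0,0,0,0,0,0,1],[0,0,0,0,0,0,1],[0,0,0,0,0,0,1]]
  ]
}}

```text
time_s: 3.8
ee_pos: [0.4739, -0.1347, 0.1035]
eef_rot: [-3.139, -0.0, 1.426]
force: [-0.4, -0.8, -0.3]
grip_width: 0.0176
grip_force: 30.0
```

Emit:
{"method": "arm_command", "body": {
  "plan": [
    [[0,0,-0.03,0,0,0,1],[0,0,-0.1,0,0,0,1],[0,0,-0.18,0,0,0,1],[0,0,-0.26,0,0,0,1],[0,0,-0.33,0,0,0,1],[0,0,-0.36,0,0,0,1],[0,0,-0.36,0,0,0,1],[0,0,-0.36,0,0,0,1]]
  ]
}}

```text
time_s: 4.6
ee_pos: [0.474, -0.1347, 0.2826]
eef_rot: [-3.139, -0.0, 1.426]
force: [-0.6, -0.1, -2.1]
grip_width: 0.0175
grip_force: 30.0
```

Run:
```python
from h import *
go([.465,.20,.285],1.756)
```

```text
t 4.6 pos [ 0.474  -0.1347  0.2826] rpy [-3.139 -0.     1.426] q [-0.35  0.12  1.56 -0.    1.47 -0.21] F [-0.6 -0.1 -2.1] w 0.0175
shift [329.8 -57.3  -2.2] turn [-0.003 -0.001 -0.33 ]
```

To row units: 330 mm / 500 = 0.66, 325 mm / 500 = 0.65, -0.33 rad / 4 = -0.0825.

Emit:
{"method": "arm_command", "body": {
  "plan": [
    [[0.06,-0.01,-0.004,0,0,-0.0075,1],[0.14,-0.024,-0.004,0,0,-0.0175,1],[0.22,-0.04,-0.004,0,0,-0.0275,1],[0.3,-0.052,-0.004,-0.0005,0,-0.0375,1],[0.38,-0.066,-0.004,-0.0005,0,-0.0475,1],[0.46,-0.08,-0.004,-0.0008,-0.0003,-0.0575,1],[0.54,-0.094,-0.004,-0.0008,-0.0003,-0.0675,1],[0.61,-0.106,-0.004,-0.0008,-0.0003,-0.0775,1],[0.65,-0.112,-0.004,-0.0008,-0.0003,-0.0825,1],[0.66,-0.114,-0.004,-0.0008,-0.0003,-0.0825,1],[0.66,-0.114,-0.004,-0.0008,-0.0003,-0.0825,1],[0.66,-0.114,-0.004,-0.0008,-0.0003,-0.0825,1]]
  ]
}}

```text
time_s: 5.8
ee_pos: [0.4655, 0.1991, 0.2851]
eef_rot: [-3.141, 0.001, 1.755]
force: [0.4, -0.4, -1.1]
grip_width: 0.0175
grip_force: 30.0
```

Run:
```python
from h import *
o=ctrl.get_obs(); print(o["ee_pos"],abs(o["joint_vel"]).max())
p,i,P=pts("wrist"); cv2.imwrite("pics/w3.png",p)
s=lambda x,y,r,a,b:P[(np.hypot(P[:,0]-x,P[:,1]-y)<r)&(P[:,2]>a)&(P[:,2]<b)]
q=s(.463,.234,.05,.139,.150); r=cv2.minAreaRect((q[:,:2]*1000).astype(np.float32)); print("logger top",r,np.median(q[:,2]))
q=s(.463,.234,.045,.125,.1385); print("hole pts",q.mean(0) if len(q) else 0,len(q))
np.savez("w3.npz",p=p,T=i["world_to_cam"],k=[i[k] for k in("fx","fy","cx","cy")])
x,y=o["ee_pos"][:2]
for n in("scene","side"):
    P=pts(n)[2]; s=lambda r,a,b:P[(np.hypot(P[:,0]-x,P[:,1]-y)<r)&(P[:,2]>a)&(P[:,2]<b)]
    q=s(.02,.15,.24); print(n,"shaft pts",circ(q[q[:,2]<.24],.003),len(q),q[:,2].min(),q[:,2].max())
go([.46,.248,.285],1.756)
```

```text
[0.46552934 0.19913389 0.28507229] 0.008785715538546502
logger top ((460.4813537597656, 236.40786743164062), (32.05837631225586, 57.647300720214844), 10.515336990356445) 0.1438105462659452
hole pts [0.45754485 0.25033659 0.13445001] 249
scene shaft pts [0.46710665 0.1984713 ] 37 0.19042540563888155 0.23985758557448655
side shaft pts [0.46883941 0.19631324] 49 0.1848607587974016 0.239725407073767
t 5.95 pos [0.4657 0.1991 0.2856] rpy [3.141e+00 1.000e-03 1.754e+00] q [ 0.33  0.15  1.52 -0.    1.47  0.15] F [-0.3  0.2 -1. ] w 0.0177
shift [49.1  3.3  0.6] turn [ 0.001  0.001 -0.002]
```

View pics/w3.png

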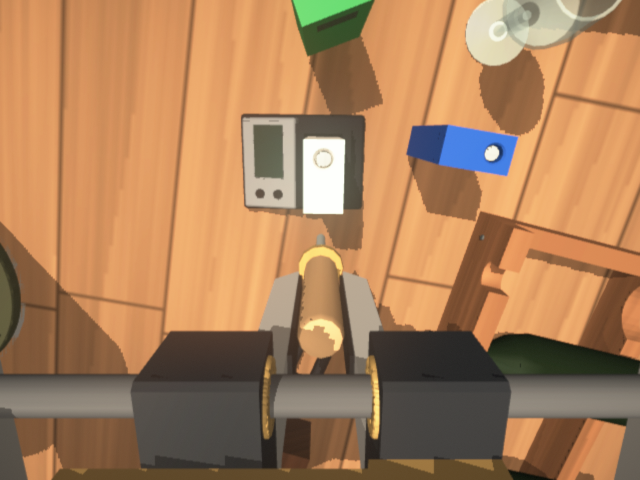

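The wrist view shows the logger's top with its button at (323,158), and the held pin tip at about (320,236). The blue box is at (490,150) and the green one at (330,25). I'll measure the pin's offset from the TCP in the same camera.

Run:
```python
from h import *
z=np.load("w3.npz"); i=dict(zip(("fx","fy","cx","cy"),z["k"]),world_to_cam=z["T"]); p=z["p"]; h=cv2.cvtColor(p,cv2.COLOR_BGR2HSV)
# shaft: grey pixels above the collar
c=p[225:262,296:346]; hc=h[225:262,296:346]
m=(hc[...,1]<70); 
for r in range(0,30,2):
    u=np.where(m[r])[0]; print(225+r, (u.min()+296,u.max()+296,len(u)) if len(u) else None)
# collar brass
b=((h[...,0]>18)&(h[...,0]<32)&(h[...,1]>140)&(h[...,2]>120)); b[:235]=0;b[300:]=0;b[:,:290]=0;b[:,350:]=0
u=np.where(b)[1]; v=np.where(b)[0]; print("collar",u.min(),u.max(),v.min(),v.max(),len(u)); 
k=cv2.HoughCircles(cv2.resize(cv2.cvtColor(p[140:180,300:350],cv2.COLOR_BGR2GRAY),None,fx=4,fy=4,interpolation=cv2.INTER_CUBIC),cv2.HOUGH_GRADIENT,1,50,param1=80,param2=15,minRadius=25,maxRadius=55)
if k is not None:
    for x,y,r in k[0]: print("hole px",300+x/4,140+y/4,r/4,onz(i,300+x/4,140+y/4,.144))
for zz in(.253,): print("collar edges",onz(i,u.min(),270,zz),onz(i,u.max(),270,zz),"far",onz(i,(u.min()+u.max())/2,v.min(),zz))
print("tip far edge",onz(i,320,235,.1865))
```

```text
225 None
227 None
229 None
231 None
233 None
235 (np.int64(318), np.int64(322), 5)
237 (np.int64(317), np.int64(323), 7)
239 (np.int64(317), np.int64(323), 7)
241 (np.int64(317), np.int64(323), 7)
243 (np.int64(317), np.int64(323), 7)
245 None
247 None
249 None
251 None
253 None
collar 299 342 247 275 34
hole px 323.625 158.875 7.35 [0.45812973 0.24991952 0.144     ]
collar edges [0.45361287 0.19546103 0.253     ] [0.47700574 0.1998031  0.253     ] far [0.46288637 0.21067521 0.253     ]
tip far edge [0.46453653 0.20001897 0.1865    ]
```

To row units: 53 mm / 500 = 0.106, 40 mm / 500 = 0.08, 0.001 rad / 4 = 0.0003.

Emit:
{"method": "arm_command", "body": {
  "plan": [
    [[0.03,0.002,0.006,0,0,0,1],[0.08,0.004,0.02,0,0,0,1],[0.106,0.0046,0.04,0.0003,0.0003,0,1],[0.106,0.0046,0.066,0.0003,0.0003,0,1],[0.106,0.0046,0.066,0.0003,0.0003,0,1],[0.106,0.0046,0.066,0.0003,0.0003,0,1]]
  ]
}}

```text
time_s: 6.55
ee_pos: [0.4581, 0.252, 0.2524]
eef_rot: [-3.141, 0.0, 1.755]
force: [0.5, -0.3, -0.1]
grip_width: 0.0176
grip_force: 30.0
```

Run:
```python
from h import *
go([.4583,.2516,.240],1.756)
p,d,i=grab("wrist"); a=cv2.resize(p[130:270,250:400],(600,560),interpolation=cv2.INTER_CUBIC); cv2.imwrite("pics/w4.png",a)
```

```text
t 6.55 pos [0.4581 0.252  0.2524] rpy [-3.141  0.     1.755] q [0.43 0.21 1.53 0.   1.41 0.25] F [ 0.5 -0.3 -0.1] w 0.0176
shift [-0.4  0.1 12.4] turn [-0.001  0.    -0.001]
```

View pics/w4.png

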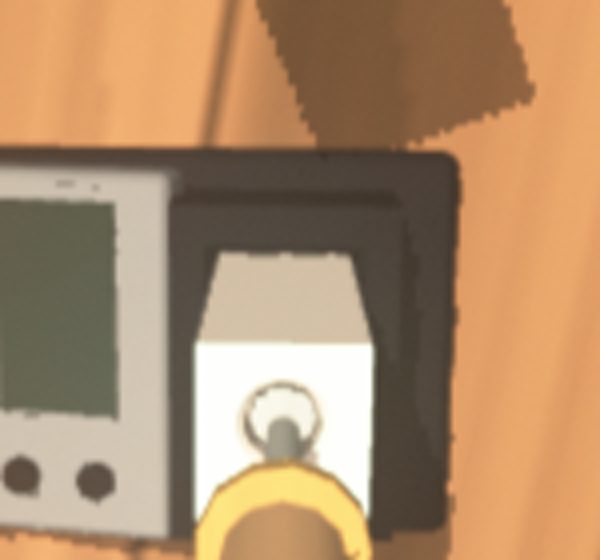

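The crop shows the pin tip at about (285,425) over the button recess, which is centred near (283,420). I'll descend gently.

To row units: 14.5 mm / 500 = 0.029, 13 mm / 500 = 0.026.

Emit:
{"method": "arm_command", "body": {
  "plan": [
    [[0,0,0.006,0,0,0,1],[0,0,0.012,0,0,0,1],[0,0,0.018,0,0,0,1],[0,0,0.022,0,0,0,1],[0,0,0.026,0,0,0,1],[0,0,0.029,0,0,0,1],[0,0,0.029,0,0,0,1],[0,0,0.029,0,0,0,1]]
  ]
}}

```text
time_s: 7.4
ee_pos: [0.4581, 0.2525, 0.2382]
eef_rot: [-3.142, -0.0, 1.756]
force: [-0.3, 0.2, -0.7]
grip_width: 0.0174
grip_force: 30.0
```

To row units: 5 mm / 500 = 0.01, 4.4 mm / 500 = 0.0088.

Emit:
{"method": "arm_command", "body": {
  "plan": [
    [[0,0,0.0014,0,0,0,1],[0,0,0.0028,0,0,0,1],[0,0,0.004,0,0,0,1],[0,0,0.0052,0,0,0,1],[0,0,0.0064,0,0,0,1],[0,0,0.0076,0,0,0,1],[0,0,0.0088,0,0,0,1],[0,0,0.01,0,0,0,1],[0,0,0.01,0,0,0,1],[0,0,0.01,0,0,0,1]]
  ]
}}

```text
time_s: 8.4
ee_pos: [0.4581, 0.2525, 0.2332]
eef_rot: [3.142, -0.0, 1.756]
force: [0.1, -0.7, 2.1]
grip_width: 0.0174
grip_force: 30.0
```

To row units: 2.8 mm / 500 = 0.0056, 2.4 mm / 500 = 0.0048.

Emit:
{"method": "arm_command", "body": {
  "plan": [
    [[0,0,0.001,0,0,0,1],[0,0,0.002,0,0,0,1],[0,0,0.003,0,0,0,1],[0,0,0.004,0,0,0,1],[0,0,0.0048,0,0,0,1],[0,0,0.0056,0,0,0,1],[0,0,0.0056,0,0,0,1]]
  ]
}}

```text
time_s: 9.1
ee_pos: [0.4581, 0.2526, 0.2304]
eef_rot: [3.141, -0.0, 1.756]
force: [-0.3, -0.7, 5.2]
grip_width: 0.0176
grip_force: 30.0
```

To row units: 0.6 mm / 500 = 0.0012, 0.4 mm / 500 = 0.0008.

Emit:
{"method": "arm_command", "body": {
  "plan": [
    [[0,0,0.0004,0,0,0,1],[0,0,0.0008,0,0,0,1],[0,0,0.0012,0,0,0,1],[0,0,0.0012,0,0,0,1]]
  ]
}}

```text
time_s: 9.5
ee_pos: [0.4583, 0.2526, 0.2302]
eef_rot: [3.141, -0.0, 1.756]
force: [-0.4, -0.3, 8.4]
grip_width: 0.0173
grip_force: 30.0
```

To row units: 0.2 mm / 500 = 0.0004.

Emit:
{"method": "arm_command", "body": {
  "plan": [
    [[0,0,0.0004,0,0,0,1],[0,0,0.0004,0,0,0,1],[0,0,0.0004,0,0,0,1],[0,0,0.0004,0,0,0,1],[0,0,0.0004,0,0,0,1],[0,0,0.0004,0,0,0,1],[0,0,0.0004,0,0,0,1],[0,0,0.0004,0,0,0,1],[0,0,0.0004,0,0,0,1],[0,0,0.0004,0,0,0,1],[0,0,0.0004,0,0,0,1],[0,0,0.0004,0,0,0,1]]
  ]
}}

```text
time_s: 10.7
ee_pos: [0.4583, 0.2526, 0.2302]
eef_rot: [3.141, -0.0, 1.756]
force: [-0.7, -0.1, 9.2]
grip_width: 0.0177
grip_force: 30.0
```

To row units: -55 mm / 500 = -0.11, -40 mm / 500 = -0.08.

Emit:
{"method": "arm_command", "body": {
  "plan": [
    [[0,0,0,0,0,0,1],[0,0,0,0,0,0,1],[0,0,0,0,0,0,1],[0,0,-0.004,0,0,0,1],[0,0,-0.01,0,0,0,1],[0,0,-0.02,0,0,0,1],[0,0,-0.04,0,0,0,1],[0,0,-0.08,0,0,0,1],[0,0,-0.11,0,0,0,1],[0,0,-0.11,0,0,0,1]]
  ]
}}

```text
time_s: 11.7
ee_pos: [0.4586, 0.2528, 0.2867]
eef_rot: [3.139, -0.001, 1.756]
force: [0.9, 0.3, -0.0]
grip_width: 0.0175
grip_force: 30.0
```

Run:
```python
from h import *
go([.474,-.1347,.284],1.426)
```

```text
t 11.7 pos [0.4586 0.2528 0.2867] rpy [ 3.139e+00 -1.000e-03  1.756e+00] q [0.43 0.19 1.47 0.   1.48 0.25] F [ 0.9  0.3 -0. ] w 0.0175
shift [-383.7  -56.1    2.1] turn [ 0.003 -0.001  0.33 ]
```

To row units: -384 mm / 500 = -0.768, -370 mm / 500 = -0.74, 0.33 rad / 4 = 0.0825.

Emit:
{"method": "arm_command", "body": {
  "plan": [
    [[-0.05,-0.008,0.004,0,0,0.005,1],[-0.13,-0.018,0.004,0,0,0.015,1],[-0.21,-0.03,0.004,0,0,0.025,1],[-0.29,-0.042,0.004,0,0,0.035,1],[-0.37,-0.054,0.004,0,0,0.045,1],[-0.45,-0.066,0.004,0,0,0.055,1],[-0.53,-0.078,0.004,0.0005,0,0.065,1],[-0.61,-0.09,0.004,0.0008,0,0.0725,1],[-0.69,-0.102,0.004,0.0008,-0.0003,0.08,1],[-0.74,-0.108,0.004,0.0008,-0.0003,0.0825,1],[-0.768,-0.112,0.004,0.0008,-0.0003,0.0825,1],[-0.768,-0.112,0.004,0.0008,-0.0003,0.0825,1]]
  ]
}}

```text
time_s: 12.9
ee_pos: [0.4735, -0.1361, 0.2818]
eef_rot: [-3.138, 0.001, 1.425]
force: [-0.1, -0.5, -0.5]
grip_width: 0.0175
grip_force: 30.0
```

Emit:
{"method": "arm_command", "body": {
  "plan": [
    [[0,0,0,0,0,0,1],[0,0,0,0,0,0,1]]
  ]
}}

```text
time_s: 13.1
ee_pos: [0.4738, -0.1341, 0.2825]
eef_rot: [-3.139, 0.001, 1.427]
force: [0.3, -0.2, -0.7]
grip_width: 0.0174
grip_force: 30.0
```

Run:
```python
from h import *
go([.474,-.1347,.18],1.426)
```

```text
t 13.1 pos [ 0.4738 -0.1341  0.2825] rpy [-3.139e+00  1.000e-03  1.427e+00] q [-0.35  0.12  1.56 -0.    1.46 -0.21] F [ 0.3 -0.2 -0.7] w 0.0174
shift [ -0.5   0.6 102.5] turn [-0.003  0.001  0.001]
```

To row units: 130 mm / 500 = 0.26, 110 mm / 500 = 0.22, -0.002 rad / 4 = -0.0005.

Emit:
{"method": "arm_command", "body": {
  "plan": [
    [[-0.001,0.0008,0.06,-0.0005,0,0,1],[-0.001,0.0008,0.13,-0.0005,0,0,1],[-0.001,0.0008,0.19,-0.0005,0,0,1],[-0.001,0.0008,0.22,-0.0005,0,0,1],[-0.001,0.0008,0.23,-0.0005,0,0,1],[-0.001,0.0008,0.24,-0.0005,0,0,1],[-0.001,0.0008,0.25,-0.0005,0,0,1],[-0.001,0.0008,0.26,-0.0005,0,0,1]]
  ]
}}

```text
time_s: 13.9
ee_pos: [0.474, -0.1358, 0.1528]
eef_rot: [3.141, 0.002, 1.426]
force: [0.4, -0.0, -0.1]
grip_width: 0.0173
grip_force: 30.0
```

To row units: 48.5 mm / 500 = 0.097, 48 mm / 500 = 0.096.

Emit:
{"method": "arm_command", "body": {
  "plan": [
    [[0.0016,0,0.016,0,0,0,1],[0.0016,0,0.036,0,0,0,1],[0.0016,0,0.056,0,0,0,1],[0.0016,0,0.072,0,0,0,1],[0.0016,0,0.084,0,0,0,1],[0.0016,0,0.092,0,0,0,1],[0.0016,0,0.096,0,0,0,1],[0.0016,0,0.097,0,0,0,1],[0.0016,0,0.097,0,0,0,1]]
  ]
}}

```text
time_s: 14.8
ee_pos: [0.4738, -0.1352, 0.1042]
eef_rot: [-3.141, 0.001, 1.426]
force: [0.3, 0.2, -0.9]
grip_width: 0.0174
grip_force: 30.0
```

To row units: -105 mm / 500 = -0.21, -60 mm / 500 = -0.12.

Emit:
{"method": "arm_command", "body": {
  "plan": [
    [[0,0,0.0016,0,0,0,1],[0,0,0.0016,0,0,0,1],[0,0,0.0016,0,0,0,0.5],[0,0,0.0016,0,0,0,0],[0,0,0.0016,0,0,0,-1],[0,0,0.0016,0,0,0,-1],[0,0,0.0016,0,0,0,-1],[0,0,0.0016,0,0,0,-1],[0,0,-0.004,0,0,0,-1],[0,0,-0.04,0,0,0,-1],[0,0,-0.12,0,0,0,-1],[0,0,-0.21,0,0,0,-1]]
  ]
}}

```text
time_s: 16.0
ee_pos: [0.4732, -0.1348, 0.2097]
eef_rot: [-3.138, 0.001, 1.426]
force: [1.1, 0.5, 0.9]
grip_width: 0.0916
grip_force: 0.0
```

To row units: -80 mm / 500 = -0.16, -50 mm / 500 = -0.1.

Emit:
{"method": "arm_command", "body": {
  "plan": [
    [[0,0,-0.1,0,0,0,-1],[0,0,-0.16,0,0,0,-1],[0,0,-0.16,0,0,0,-1],[0,0,-0.16,0,0,0,-1]]
  ]
}}

```text
time_s: 16.4
ee_pos: [0.4738, -0.1349, 0.2889]
eef_rot: [-3.141, 0.001, 1.426]
force: [-0.1, 0.8, -1.5]
grip_width: 0.094
grip_force: 0.0
```

Run:
```python
from h import *
p,i,P=pts("wrist"); cv2.imwrite("pics/w5.png",p)
s=lambda x,y,r,a,b:P[(np.hypot(P[:,0]-x,P[:,1]-y)<r)&(P[:,2]>a)&(P[:,2]<b)]
q=s(.476,-.135,.02,.140,.17); print("pin top",q.mean(0),len(q))
# holder & rack
q=s(.62,-.02,.07,.086,.099); r=cv2.minAreaRect((q[:,:2]*1000).astype(np.float32)); print("mouth",r,len(q),np.median(q[:,2]))
np.savez("w5.npz",p=p,P=P,T=i["world_to_cam"],k=[i[k] for k in("fx","fy","cx","cy")])
go([.601,-.097,.28],1.427)
```

```text
pin top [ 0.47372232 -0.13414648  0.14861303] 385
mouth ((621.7788696289062, -32.814517974853516), (107.94312286376953, 68.98458862304688), 86.11746215820312) 2197 0.08975425314399343
t 16.45 pos [ 0.4736 -0.1348  0.288 ] rpy [-3.139e+00  1.000e-03  1.426e+00] q [-0.35  0.12  1.55 -0.    1.48 -0.21] F [ 0.3  0.3 -0.6] w 0.0939
shift [ 55.8 120.7   7.7] turn [-0.002  0.001 -0.001]
```

View pics/w5.png

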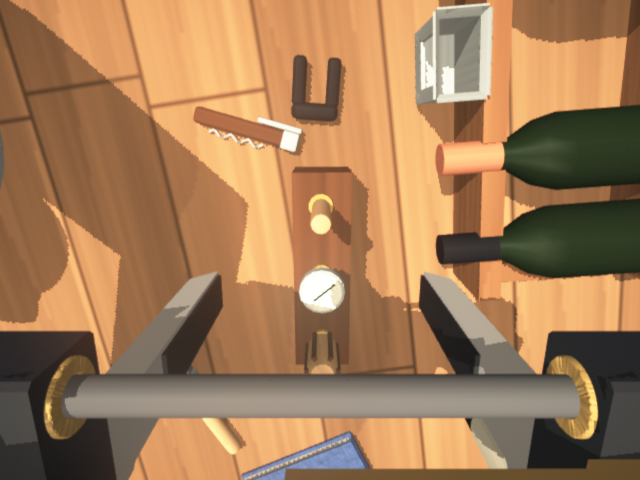

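The pin stands home in the +y socket at (320,215), its top at 0.149 m. The holder is at (455,55). I'll view it from above.

To row units: 123 mm / 500 = 0.246, 117 mm / 500 = 0.234, -0.002 rad / 4 = -0.0005.

Emit:
{"method": "arm_command", "body": {
  "plan": [
    [[0.07,0.08,0.006,0,0,0,-1],[0.14,0.16,0.012,0,0,0,-1],[0.2,0.23,0.016,0,0,0,-1],[0.234,0.246,0.016,-0.0005,0,0,-1],[0.234,0.246,0.016,-0.0005,0,0,-1],[0.234,0.246,0.016,-0.0005,0,0,-1],[0.234,0.246,0.016,-0.0005,0,0,-1]]
  ]
}}

```text
time_s: 17.15
ee_pos: [0.6118, -0.0378, 0.2804]
eef_rot: [3.141, 0.002, 1.425]
force: [-0.8, 1.1, -0.1]
grip_width: 0.0941
grip_force: 0.0
```

Run:
```python
from h import *
o=ctrl.get_obs(); print(o["ee_pos"],abs(o["joint_vel"]).max())
p,d,i=grab("wrist"); P=cloud(d,i); h=cv2.cvtColor(p,cv2.COLOR_BGR2HSV)
m=(h[...,1]<70)&(abs(P[...,0]-.617)<.07)&(abs(P[...,1]+.018)<.07)
for a,b in((.085,.089),(.0885,.096),(.015,.084)):
    q=P[m&(P[...,2]>a)&(P[...,2]<b)]; r=cv2.minAreaRect((q[:,:2]*1000).astype(np.float32)); print(a,r,len(q))
fl=P[m&(P[...,2]<.016)]; print("floor",np.median(fl,0),len(fl))
np.savez("w6.npz",p=p,P=P,T=i["world_to_cam"],k=[i[k] for k in("fx","fy","cx","cy")])
a=cv2.resize(p[110:330,210:430],(600,600),interpolation=cv2.INTER_CUBIC); cv2.imwrite("pics/w6.png",a)
```

```text
[ 0.61183067 -0.03776442  0.28044037] 0.010024397521303482
0.085 ((614.1604614257812, -17.932445526123047), (71.34900665283203, 45.37967300415039), 86.45952606201172) 744
0.0885 ((613.7417602539062, -17.58807373046875), (76.52556610107422, 50.215702056884766), 85.99200439453125) 1100
0.015 ((613.3731689453125, -25.812782287597656), (87.66914367675781, 42.22100830078125), 87.42816162109375) 853
floor [ 0.61319522 -0.02016972  0.01178047] 1799
```

View pics/w6.png

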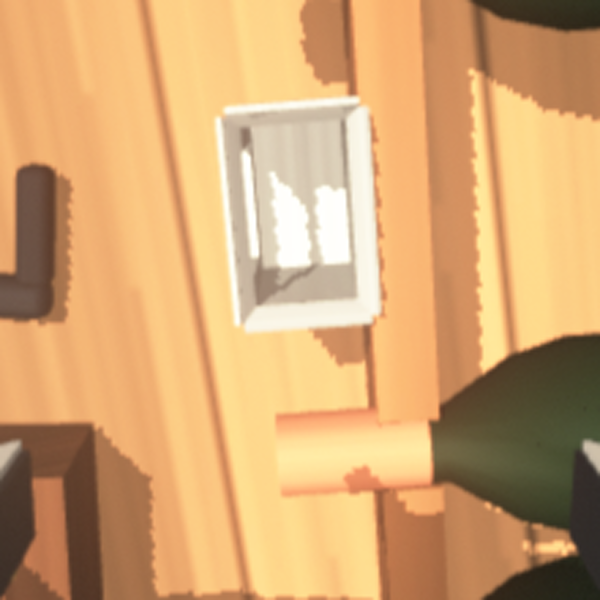

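The crop shows the holder's mouth with corners at about (218,118), (357,100), (381,320) and (237,328). The rail is on its right and the bottle neck below. The holder centre is near (0.614,-0.018), with a yaw of about -0.06.

Run:
```python
from h import *
z=np.load("w6.npz"); P=z["P"]; p=z["p"]; h=cv2.cvtColor(p,cv2.COLOR_BGR2HSV); i=dict(zip(("fx","fy","cx","cy"),z["k"]),world_to_cam=z["T"])
m=(h[...,1]>70)&(abs(P[...,2]-.085)<.004)&(P[...,0]>.62)&(P[...,0]<.70)&(P[...,1]>-.06)&(P[...,1]<.05)
# rail front edge: per row leftmost
E=[]
for r in range(480):
    u=np.where(m[r])[0]
    if len(u)>8: E+= [P[r,u[0]],P[r,u[-1]]]
E=np.array(E); 
for k in(0,1):
    e=E[k::2]; vx,vy,x0,y0=cv2.fitLine(e[:,:2].astype(np.float32),cv2.DIST_HUBER,0,.001,.001).ravel(); s=np.sign(vy); print("rail edge yaw",np.arctan2(-vx*s,vy*s),x0,y0,len(e),"x at y=-.018",x0+vx/vy*(-.018-y0))
C=np.array([onz(i,210+a*220/600,110+b*220/600,.092) for a,b in((218,118),(357,100),(381,320),(237,328))])[:,:2]; print(C.round(4),C.mean(0))
go([.461,.236,.25],1.756)
```

```text
rail edge yaw -0.025164085 0.63894343 -0.016247593 124 x at y=-.018 0.6388993
rail edge yaw -0.07398851 0.65811443 -0.009482323 124 x at y=-.018 0.65748304
[[ 0.5923  0.0182]
 [ 0.638   0.0173]
 [ 0.6364 -0.057 ]
 [ 0.5871 -0.0526]] [ 0.61344317 -0.01851672]
t 17.2 pos [ 0.6119 -0.0379  0.2808] rpy [3.141e+00 1.000e-03 1.425e+00] q [-0.12  0.4   1.21 -0.    1.53  0.03] F [0.2 0.4 0.1] w 0.0939
shift [ 249.  -189.2   30.2] turn [ 0.001  0.002 -0.331]
```

To row units: 249 mm / 500 = 0.498, -189 mm / 500 = -0.378, -0.331 rad / 4 = -0.0828.

Emit:
{"method": "arm_command", "body": {
  "plan": [
    [[0.07,-0.054,0.006,0,0,-0.0125,-0.4],[0.14,-0.108,0.016,0,0,-0.025,-0.4],[0.21,-0.16,0.024,0,0,-0.0375,-0.4],[0.28,-0.214,0.036,0,0,-0.05,-0.4],[0.35,-0.268,0.044,0,0,-0.0625,-0.4],[0.42,-0.32,0.054,0.0003,0.0003,-0.075,-0.4],[0.48,-0.364,0.06,0.0003,0.0005,-0.0828,-0.4],[0.498,-0.378,0.06,0.0003,0.0005,-0.0828,-0.4],[0.498,-0.378,0.06,0.0003,0.0005,-0.0828,-0.4],[0.498,-0.378,0.06,0.0003,0.0005,-0.0828,-0.4],[0.498,-0.378,0.06,0.0003,0.0005,-0.0828,-0.4]]
  ]
}}

```text
time_s: 18.3
ee_pos: [0.4622, 0.2354, 0.2503]
eef_rot: [3.141, -0.0, 1.755]
force: [0.0, -0.2, -0.2]
grip_width: 0.0654
grip_force: 0.0
```

Run:
```python
from h import *
o=ctrl.get_obs(); print(o["ee_pos"],abs(o["joint_vel"]).max())
p,i,P=pts("wrist"); cv2.imwrite("w7.png",p)
q=P[(np.hypot(P[:,0]-.461,P[:,1]-.236)<.045)&(P[:,2]>.139)&(P[:,2]<.149)]; r=cv2.minAreaRect((q[:,:2]*1000).astype(np.float32)); print(r,len(q),np.median(q[:,2]))
go([r[0][0]/1000,r[0][1]/1000,.110],np.pi/2+np.deg2rad(r[2] if r[2]<45 else r[2]-90))
```

```text
[0.46217097 0.23542221 0.25031274] 0.005154636439832214
((460.3058776855469, 236.5109100341797), (32.067665100097656, 58.105899810791016), 9.974234580993652) 3126 0.1438282061975907
t 18.35 pos [0.4621 0.2355 0.2502] rpy [-3.142 -0.     1.755] q [0.4  0.2  1.54 0.   1.4  0.22] F [0.9 0.2 0.3] w 0.0663
shift [  1.3  -1.6 140.2] turn [-0.   -0.    0.01]
```

To row units: 140 mm / 500 = 0.28, -1.6 mm / 500 = -0.0032, 0.006 rad / 4 = 0.0015.

Emit:
{"method": "arm_command", "body": {
  "plan": [
    [[0.0026,-0.0032,0.06,0,0,0.0015,-0.4],[0.0026,-0.0032,0.14,0,0,0.0015,-0.4],[0.0026,-0.0032,0.21,0,0,0.0015,-0.4],[0.0026,-0.0032,0.26,0,0,0.0015,-0.4],[0.0026,-0.0032,0.28,0,0,0.0015,-0.4],[0.0026,-0.0032,0.28,0,0,0.0015,-0.4],[0.0026,-0.0032,0.28,0,0,0.0015,-0.1],[0.0026,-0.0032,0.28,0,0,0.0015,0.2],[0.0026,-0.0032,0.28,0,0,0.0015,0.5],[0.0026,-0.0032,0.28,0,0,0.0015,0.5],[0.0026,-0.0032,0.28,0,0,0.0015,0.5],[0.0026,-0.0032,0.28,0,0,0.0015,0.5]]
  ],
  "squeeze": 30
}}

```text
time_s: 19.55
ee_pos: [0.4598, 0.2379, 0.1106]
eef_rot: [3.141, -0.001, 1.751]
force: [0.3, 0.2, 3.4]
grip_width: 0.0317
grip_force: 29.9
```

Emit:
{"method": "arm_command", "body": {
  "plan": [
    [[0,0,0,0,0,0,1],[0,0,0,0,0,0,1],[0,0,0,0,0,0,1]]
  ]
}}

```text
time_s: 19.85
ee_pos: [0.4598, 0.2379, 0.1106]
eef_rot: [3.141, -0.001, 1.751]
force: [0.6, 0.3, 5.8]
grip_width: 0.0316
grip_force: 29.9
```

To row units: -150 mm / 500 = -0.3, -145 mm / 500 = -0.29.

Emit:
{"method": "arm_command", "body": {
  "plan": [
    [[0,0,-0.008,0,0,0,1],[0,0,-0.024,0,0,0,1],[0,0,-0.048,0,0,0,1],[0,0,-0.08,0,0,0,1],[0,0,-0.13,0,0,0,1],[0,0,-0.19,0,0,0,1],[0,0,-0.25,0,0,0,1],[0,0,-0.29,0,0,0,1],[0,0,-0.3,0,0,0,1],[0,0,-0.3,0,0,0,1],[0,0,-0.3,0,0,0,1]]
  ]
}}

```text
time_s: 20.95
ee_pos: [0.4593, 0.2375, 0.2591]
eef_rot: [-3.14, -0.0, 1.751]
force: [-0.3, 0.3, -1.8]
grip_width: 0.032
grip_force: 29.9
```

Run:
```python
from h import *
p,i,P=pts("wrist")
o=ctrl.get_obs(); x,y,zz=o["ee_pos"]
q=P[(np.hypot(P[:,0]-x,P[:,1]-y)<.045)&(abs(P[:,2]-zz-.034)<.005)]; r=cv2.minAreaRect((q[:,:2]*1000).astype(np.float32)); print(r,len(q),np.median(q[:,2])-zz)
go([.614,-.018,.262],np.pi/2-.06)
```

```text
((458.41253662109375, 239.60031127929688), (56.13717269897461, 51.3978385925293), 9.356335639953613) 9624 0.03347497308625941
t 21.0 pos [0.4593 0.2375 0.259 ] rpy [-3.14  -0.     1.751] q [0.41 0.19 1.53 0.   1.42 0.23] F [ 0.8  0.7 -2.1] w 0.0318
shift [-279.1  106.5   -3.3] turn [-0.002  0.     0.24 ]
```

To row units: -279 mm / 500 = -0.558, 106.5 mm / 500 = 0.213, 0.24 rad / 4 = 0.06.

Emit:
{"method": "arm_command", "body": {
  "plan": [
    [[-0.04,0.016,-0.006,0,0,0.005,1],[-0.104,0.04,-0.006,0,0,0.0125,1],[-0.17,0.064,-0.006,0,0,0.02,1],[-0.236,0.09,-0.006,0,0,0.0275,1],[-0.3,0.114,-0.006,0,0,0.035,1],[-0.364,0.138,-0.006,0,0,0.0425,1],[-0.428,0.164,-0.006,-0.0005,0,0.05,1],[-0.492,0.188,-0.006,-0.0005,0,0.055,1],[-0.536,0.204,-0.006,-0.0005,0,0.06,1],[-0.558,0.213,-0.006,-0.0005,0,0.06,1],[-0.558,0.213,-0.006,-0.0005,0,0.06,1],[-0.558,0.213,-0.006,-0.0005,0,0.06,1]]
  ]
}}

```text
time_s: 22.2
ee_pos: [0.614, -0.0169, 0.2626]
eef_rot: [3.141, -0.001, 1.512]
force: [-0.3, 0.4, -2.6]
grip_width: 0.0318
grip_force: 29.9
```

Run:
```python
from h import *
o=ctrl.get_obs(); x,y,zz=o["ee_pos"]; print(abs(o["joint_vel"]).max())
p,d,i=grab("wrist"); P=cloud(d,i); h=cv2.cvtColor(p,cv2.COLOR_BGR2HSV)
np.savez("w8.npz",p=p,P=P,T=i["world_to_cam"],k=[i[k] for k in("fx","fy","cx","cy")])
m=(h[...,1]<40)&(h[...,2]>215)&(abs(P[...,2]-zz-.0335)<.003)&(np.hypot(P[...,0]-x,P[...,1]-y)<.045)
q=P[m]; r=cv2.minAreaRect((q[:,:2]*1000).astype(np.float32)); print(r,len(q))
cv2.imwrite("pics/w8.png",p)
m=(h[...,1]<70)&(P[...,2]>.0885)&(P[...,2]<.096)&(np.hypot(P[...,0]-.614,P[...,1]+.018)<.055)
q=P[m]; print("rim seen",q.min(0) if len(q) else 0,q.max(0) if len(q) else 0,len(q))
go([.614,-.018,.20],np.pi/2-.06)
```

```text
0.014479510990205658
((613.4413452148438, -14.879068374633789), (51.444671630859375, 32.430171966552734), 86.66184997558594) 8479
rim seen [ 0.58973579 -0.01307353  0.08850786] [0.6403546  0.02169749 0.09381013] 521
t 22.25 pos [ 0.614  -0.0167  0.2629] rpy [ 3.140e+00 -1.000e-03  1.512e+00] q [-0.09  0.41  1.24  0.    1.49 -0.03] F [ 1.1  0.7 -1.8] w 0.0319
shift [-1.4  0.  62.9] turn [ 0.001 -0.001  0.001]
```

View pics/w8.png

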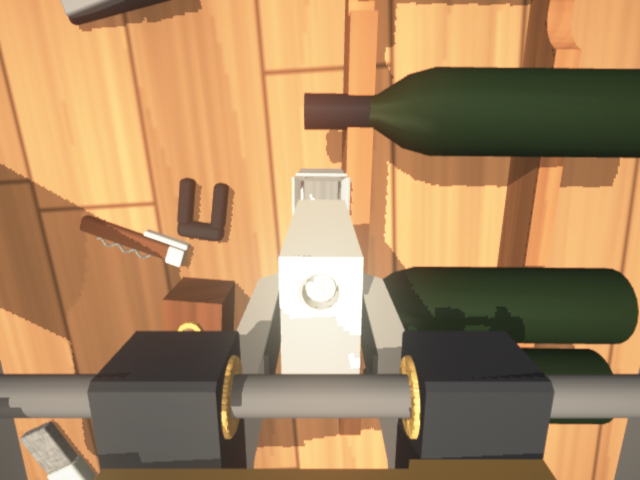

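The wrist view shows the logger's top at (320,290), with the holder's mouth below it at (320,185). The alignment agrees to about 1 mm. I'll descend slowly, watching the force.

To row units: 84 mm / 500 = 0.168, 81 mm / 500 = 0.162.

Emit:
{"method": "arm_command", "body": {
  "plan": [
    [[0.0012,0.001,0.04,0,0,0,1],[0.0012,0.001,0.09,0,0,0,1],[0.0012,0.001,0.124,0,0,0,1],[0.0012,0.001,0.14,0,0,0,1],[0.0012,0.001,0.148,0,0,0,1],[0.0012,0.001,0.156,0,0,0,1],[0.0012,0.001,0.162,0,0,0,1],[0.0012,0.001,0.168,0,0,0,1],[0.0012,0.001,0.168,0,0,0,1]]
  ]
}}

```text
time_s: 23.15
ee_pos: [0.615, -0.0171, 0.1789]
eef_rot: [3.14, -0.001, 1.511]
force: [-0.9, -0.1, -2.2]
grip_width: 0.0317
grip_force: 29.9
```

To row units: 28 mm / 500 = 0.056, 24 mm / 500 = 0.048.

Emit:
{"method": "arm_command", "body": {
  "plan": [
    [[0,0,0.006,0,0,0,1],[0,0,0.012,0,0,0,1],[0,0,0.018,0,0,0,1],[0,0,0.024,0,0,0,1],[0,0,0.032,0,0,0,1],[0,0,0.04,0,0,0,1],[0,0,0.048,0,0,0,1],[0,0,0.056,0,0,0,1]]
  ]
}}

```text
time_s: 23.95
ee_pos: [0.6151, -0.0171, 0.1506]
eef_rot: [3.14, -0.001, 1.511]
force: [0.1, -0.7, -1.7]
grip_width: 0.0318
grip_force: 29.9
```

To row units: 40 mm / 500 = 0.08, 39 mm / 500 = 0.078.

Emit:
{"method": "arm_command", "body": {
  "plan": [
    [[0,0,0.01,0,0,0,1],[0,0,0.02,0,0,0,1],[0,0,0.03,0,0,0,1],[0,0,0.04,0,0,0,1],[0,0,0.05,0,0,0,1],[0,0,0.06,0,0,0,1],[0,0,0.068,0,0,0,1],[0,0,0.074,0,0,0,1],[0,0,0.078,0,0,0,1],[0,0,0.08,0,0,0,1]]
  ]
}}

```text
time_s: 24.95
ee_pos: [0.6152, -0.0171, 0.1109]
eef_rot: [3.14, -0.001, 1.511]
force: [0.2, 0.7, -2.0]
grip_width: 0.0318
grip_force: 29.9
```

To row units: 2.8 mm / 500 = 0.0056, 2.5 mm / 500 = 0.005.

Emit:
{"method": "arm_command", "body": {
  "plan": [
    [[0,0,0.001,0,0,0,1],[0,0,0.002,0,0,0,1],[0,0,0.003,0,0,0,1],[0,0,0.004,0,0,0,1],[0,0,0.005,0,0,0,1],[0,0,0.0056,0,0,0,1],[0,0,0.0056,0,0,0,1]]
  ]
}}

```text
time_s: 25.65
ee_pos: [0.6153, -0.0171, 0.1086]
eef_rot: [3.139, -0.001, 1.511]
force: [-0.4, 0.6, 4.2]
grip_width: 0.0321
grip_force: 29.9
```

The logger met the floor at the predicted height, so it is home. I'll release it and rise.

To row units: -150 mm / 500 = -0.3, -145 mm / 500 = -0.29.

Emit:
{"method": "arm_command", "body": {
  "plan": [
    [[0,0,-0.0004,0,0,0,0.3],[0,0,-0.0004,0,0,0,0.1],[0,0,-0.0004,0,0,0,-0.2],[0,0,-0.0004,0,0,0,-0.4],[0,0,-0.0004,0,0,0,-0.4],[0,0,-0.0004,0,0,0,-0.4],[0,0,-0.02,0,0,0,-0.4],[0,0,-0.06,0,0,0,-0.4],[0,0,-0.13,0,0,0,-0.4],[0,0,-0.21,0,0,0,-0.4],[0,0,-0.29,0,0,0,-0.4],[0,0,-0.3,0,0,0,-0.4]]
  ]
}}

```text
time_s: 26.85
ee_pos: [0.6161, -0.0172, 0.2646]
eef_rot: [3.131, -0.0, 1.511]
force: [0.6, 0.4, -0.8]
grip_width: 0.0662
grip_force: 0.0
```

Run:
```python
from h import *
p,i,P=pts("wrist")
q=P[(np.hypot(P[:,0]-.614,P[:,1]+.018)<.045)&(P[:,2]>.135)&(P[:,2]<.15)]; print(cv2.minAreaRect((q[:,:2]*1000).astype(np.float32)),np.median(q[:,2]),q[:,2].min(),q[:,2].max())
s=cams.camera("side")[0]; cv2.imwrite("pics/end.png",np.hstack([cv2.resize(s[130:430,250:550],(400,400)),cv2.resize(p[:,80:560],(400,400))]))
go([.614,-.018,.26],1.51)
```

```text
((615.4586791992188, -18.51399040222168), (58.02909851074219, 31.870567321777344), 85.95736694335938) 0.14177987756969657 0.13501273506630324 0.14408322728197848
t 26.95 pos [ 0.6152 -0.0172  0.2598] rpy [ 3.137e+00 -1.000e-03  1.511e+00] q [-0.09  0.41  1.24  0.    1.48 -0.03] F [-0.1  0.2 -0.9] w 0.0659
shift [-0.9 -1.1 -0.3] turn [ 0.004 -0.001  0.001]
```

View pics/end.png

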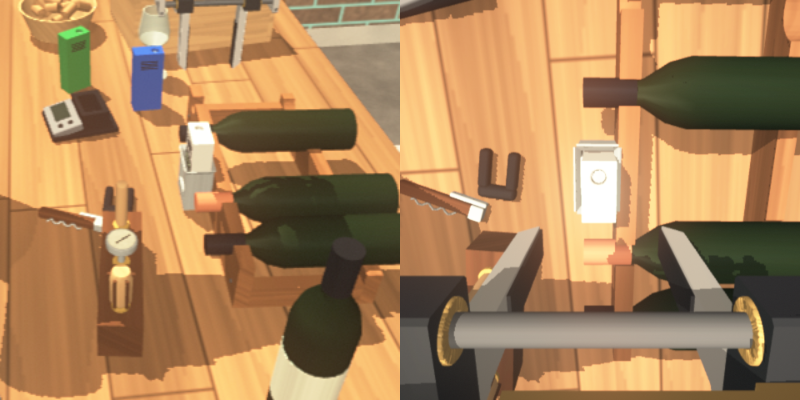

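The picture shows the logger upright in the holder at (198,155), its top at 0.142 m. The dock is empty, the pin is in its socket at (122,200), and the other things are undisturbed.

```bash
python3 -c "
from station import ctrl
print(ctrl.hand_in())"
```

```text
the job is handed in; nothing more can be done
None
```

I pressed the button to its stop and held it there for over a second, put the pin back in its own socket, and slid the logger fully home in the holder with its display facing away from the rack; the job was handed in at about 27 s.

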